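Reset the crate line and hold the jog dial on the third click

TASK

Restart the stalled crate roller line from the packing bench: press the reset pedal all the way down to its stop with the gripper and let it spring back up, then turn the spring-return jog dial clockwise by its peg, past the first two clicks to the third (the three-pip mark, short of the end stop). Keep holding it there against its spring with the fingers: the program finishes while still holding the dial on the third click. Leave the pear, the sizing ring and the tape roll where they are.

Things in the scene. Friction and masses are not known exactly. Their poses are not given: they have to be found in the camera images.
- control_box: Fixed grey box, 190 x 190 mm, 60 mm high, origin at the centre of its underside, z up. On its top a flat aluminium dial (138 mm across, upper face 75 mm above the bench) turns about the vertical axis through the box's centre. Small white pips on the box beside the dial's edge (one, two, three in a row) mark clicks 1, 2, 3 for the peg. Stands left or right of the pedal, yaw within 0.5 rad.
- dial (a joint): Dial angle, rad: 0 at rest, growing clockwise from above. Clicks (detents) at 0.35, 0.70, 1.05, end stop at 1.25. A spring always drives it back to 0; the clicks are felt but do not keep it. Takes about 0.25 N m at the start, 0.45 N m at click 3, plus or minus 0.12 N m around each click (2 to 10 N at the peg).
- dial_peg (a point): Centre of the top of the dial's one upright round steel peg: 22 mm diameter, from 75 to 125 mm above the bench, 60 mm from the dial's axis, fixed to the dial. Nothing else on the dial stands over 4 mm. Bearing from the axis in the box's frame (counter-clockwise from +x, seen from above): 210 deg at rest; 190, 170, 150 deg at clicks 1, 2, 3.
- pedal_base: Fixed steel base plate of the reset pedal, 170 x 110 x 6 mm, origin at the centre of its underside. The tread's hinge runs along the base's y, 65 mm towards +x from the origin, 29 mm above the bench, between two cheeks 38 mm high; the tread's free end points to -x (towards the robot), 140 mm from the hinge. Yaw within 0.5 rad.
- pedal (a joint): Angle of the pedal in rad: 0 at rest (tread sloping up 0.3 rad towards its free end), 0.30 at its stop (tread level), growing as it is pressed. A spring pushes it up: pressing at the pad takes about 5 N at the start and 10 N at the stop.
- pedal_pad (a point): Point to press, on top of the tread's black rubber pad, on the middle line, 110 mm from the hinge; the pad is 80 mm wide (along the hinge) and 90 mm long, 45 to 135 mm from the hinge. It is about 70 mm above the bench at rest and 38 mm with the pedal at its stop, and moves with the tread.
- pear: Bystander: round brown pear, 86 mm across, 73 mm high, loose, origin at the centre of its underside. Leave it.
- sizing_ring: Bystander: white plastic fruit sizing ring lying flat, 96 mm across, 82 mm inside, 12 mm high, loose, origin at the centre of its underside. Leave it.
- tape_roll: Bystander: roll of brown tape lying flat, 90 mm across, 48 mm high, loose, origin at the centre of its underside. Leave it.
Not all that is in view belongs to the job. There is more than one size of the pedal_base; the job needs the middle-sized.

How it is judged:
On the way, in this order (a step that is already met when the one before it is completed fails the run):
1. the pedal is pressed down to its stop by the gripper (value of joint pedal above 0.27 rad and contact force between any of the fingers, the arm and pedal_base above 1 N), for 0.15 s.
2. the pedal has sprung back up, the dial still at rest (value of joint pedal below 0.06 rad and value of joint dial below 0.2 rad), for 0.1 s.
3. the dial is held on the third click by the fingers (value of joint dial between 0.92 and 1.18 rad and contact force between the fingers and control_box above 2 N), for 0.5 s.
At the end, for the whole second after the job is handed in: The fingers still hold the dial (over 2 N) on the third click (0.92 to 1.18 rad), still, at the program's end; the pedal, earlier pressed to its stop (over 0.27 rad), is up again (under 0.06 rad); pear, ring and tape roll are within 30 mm of where they stood (all of step 3 and value of joint pedal below 0.06 rad and velocity of joint dial between -0.1 and 0.1 rad/s and distance of each of pear, sizing_ring, tape_roll from where it was at the start of the episode below 0.03 m); the arm keeps its last pose, push and grip.
It fails at once if the pear was pushed away or knocked over (distance of pear from where it was at the start of the episode above 0.03 m or angle between pear's own z axis and vertical above 0.5 rad).
It fails at once if the sizing ring was pushed away or knocked over (distance of sizing_ring from where it was at the start of the episode above 0.03 m or angle between sizing_ring's own z axis and vertical above 0.5 rad).
It fails at once if the tape roll was pushed away or knocked over (distance of tape_roll from where it was at the start of the episode above 0.03 m or angle between tape_roll's own z axis and vertical above 0.5 rad).
It also fails if it takes over 54 s, if anything falls off the work surface, if the arm or the gripper's body presses on something with over 40 N, if the wrist force passes 120 N, or if a joint passes its speed limit or range.

ROBOT

A 6-joint arm with a two-finger parallel gripper is mounted at the origin on the work surface. World frame = base frame: x ahead of the robot, y to its left, z up, the work surface at z = 0. Lengths are in m, angles in rad, forces in N, time in s.
With the tool pointing down it reaches from about 0.35 to 0.775 m from the base axis. Payload 7.3 kg.
Tool frame: the origin (TCP) lies at the very end of the fingers, on their centre line; the grasp point (between the pads) lies 19 mm behind it (robot.hold_point_z is the distance from the TCP to the grasp point, in m); z points along the fingers, y is the direction in which the jaws open and shut (so a half turn about z gives the same grasp; the last joint's range is limited). The gripper opens to 92 mm and grips with 3 to 60 N. Pads are 19 mm wide; open, the fingers measure 130 mm over their backs; the gripper's body (75 mm by 190 mm) begins 47 mm behind the grasp point.
Start: joints at [1.1, 0.342, 1.524, -0, 1.275, -0.146], TCP at [0.168, 0.498, 0.227] pointing down, gripper open.
Joint ranges: [-2.53, 2.53], [-0.77, 2.02], [0.04, 2.7], [-1, 4.14], [0.28, 2.66], [-3.11, 3.11]. Speed limits (rad/s): [2.57, 2.57, 3.14, 3.14, 3.14, 3.14].

INTERFACE

Orientations are given as [roll, pitch, yaw] about the fixed x, y, z axes, in that order (R = Rz(yaw) Ry(pitch) Rx(roll)).
In Python, from cell import monitor, viewer, robot gives the robot as it stands.
- The arm moves only by the tool move_arm, never from a script. Its argument "deltas" is a list of rows, each an object of numbers: "x", "y", "z": the shift along the tool's x, y, z in m; "wx", "wy", "wz": the turn, a rotation vector about the tool's x, y, z in degrees; "hand": the opening, from 0 (shut) to 1 (fully open). In form: [{"x": .., "y": .., "z": .., "wx": .., "wy": .., "wz": .., "hand": ..}, ...]. A call has 1 to 8 rows; each row is the pose to reach, as a shift and turn from the pose commanded when the call began, along the tool's axes at that moment; what a row does not reach only later rows make up. A row lasts 1/8 s, in which the tool goes at most 62.5 mm and 10.7 degrees, less where a joint would pass 70% of its speed; a pose out of reach is approached as far as the arm can. A call with a gripper value outside its range is refused whole. The fingers move at their own pace and stop on an object; "grip_force" is the grip in N (left out, the last holds). Time passes only in rows, so rows that repeat a pose let the fingers close. It gives the time, the measured TCP pose, the force and the opening at its end, in the units of the state.
- monitor.observe(): the state, without advancing time (a new reading comes with each control period).
- viewer.read_camera(name): name is "side" or "top"; returns the picture (420x560x3 uint8, red, green, blue); there is no depth.
- viewer.camera_params(name): a dict with "camera_matrix" (3x3 intrinsics, pixels), "R" (3x3) and "t" (3): a world point X has camera coordinates R X + t. Camera axes: x right, y down, z forward; pixel columns grow to the right and rows downward; lengths in m; the calibration is good to about 2 mm. A picture is of the moment at which its call begins. camera_params takes no time and is no camera call.
- robot.hand_in(): hands the job in, once; it reports no verdict.
The state is a dict: "time": time; "qpos": joint angles; "qvel": joint speeds; "joint_efforts": joint torques, N m; "tool_pos": TCP position; "tool_rot": TCP orientation; "contact_force": force on the tool from outside, world axes, zero at the start; "torque": the same for the moment, N m; "opening": finger opening in m.
Only numpy, scipy, OpenCV 4.12 (cv2) and the standard library are available. Lean on these libraries where they do the work, as an engineer would, in place of code of your own. Each camera call takes 0.05 s, during which the arm holds its last target. There are 200 camera calls.

## Working session

There is one attempt and no reset: what is moved stays moved. The work goes in short steps, Python scripts to look and compute and a tool call to move; the robot and the scene stay as the last step left them, time stands still between calls to the robot, and variables do not carry over. Pictures are saved under pics/ and viewed, about 8 in all and at most 12, crops included, and the job is handed in when it is done.

Besides the shell and the picture viewer there is one more tool, called after "Request:" by a JSON object that holds its "op" and its "data", one argument or row to a line. move_arm: Moves the arm, as the interface text tells. Its arguments: {"type":"object","properties":{"deltas":{"type":"array","items":{"type":"object","properties":{"x":{"type":"number"},"y":{"type":"number"},"z":{"type":"number"},"wx":{"type":"number"},"wy":{"type":"number"},"wz":{"type":"number"},"hand":{"type":"number"}}}},"grip_force":{"type":"number"}},"required":["deltas"]}

```bash
mkdir -p pics; ls
python3 - <<'E'
from cell import monitor, viewer, robot
import cv2,numpy as np
for n in("top","side"):
    im=viewer.read_camera(n); cv2.imwrite(f"pics/{n}0.png",im[:,:,::-1]); p=viewer.camera_params(n); print(n,p['camera_matrix'],p['R'],p['t'],-p['R'].T@p['t'])
print(monitor.observe())
E
```

```text
pics
top [[489.04587581   0.         281.03400116]
 [  0.         489.04587581 203.56121224]
 [  0.           0.           1.        ]] [[ 0.01883069 -0.99981091  0.00485352]
 [-0.99618212 -0.01917579 -0.08516732]
 [ 0.08524428 -0.00323123 -0.99635484]] [0.03493086 0.50350462 1.29045973] [0.39092022 0.04874912 1.3284684 ]
side [[530.23021866   0.         286.65524829]
 [  0.         530.23021866 210.08296398]
 [  0.           0.           1.        ]] [[ 0.92687435 -0.37518014  0.01199171]
 [-0.19423297 -0.50669559 -0.8399602 ]
 [ 0.32121253  0.77620838 -0.5425155 ]] [-0.45934038  0.22394391  1.15531303] [ 0.09814708 -0.95562765  0.82038747]
{'time': 0.1, 'qpos': array([ 1.10000481e+00,  3.42641910e-01,  1.52489667e+00, -2.73794436e-05,
        1.27543602e+00, -1.46002838e-01]), 'qvel': array([-0.0006896 , -0.00141474, -0.00423946, -0.00040143,  0.00016547,
        0.00023833]), 'joint_efforts': array([ 6.49052508e-04, -4.32003593e+01, -2.44692242e+01,  7.19549507e-02,
        5.25904913e-02, -3.07126118e-05]), 'tool_pos': array([0.1673532 , 0.49722773, 0.22612892]), 'tool_rot': array([-3.14022160e+00, -1.75147624e-04,  2.81681184e+00]), 'contact_force': array([0.5369197 , 0.03817165, 0.22732637]), 'torque': array([ 0.03108685, -0.00491064, -0.03032349]), 'opening': 0.09204898394253705}
```

View pics/top0.png

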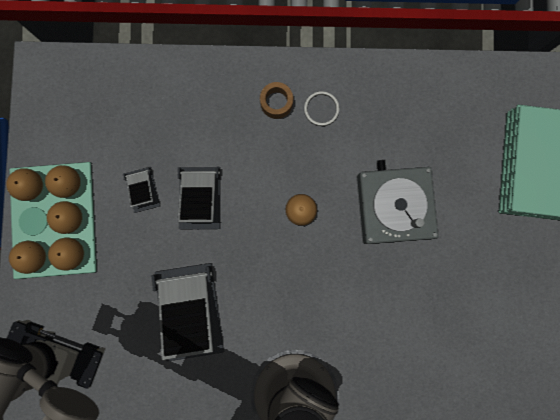

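View pics/side0.png

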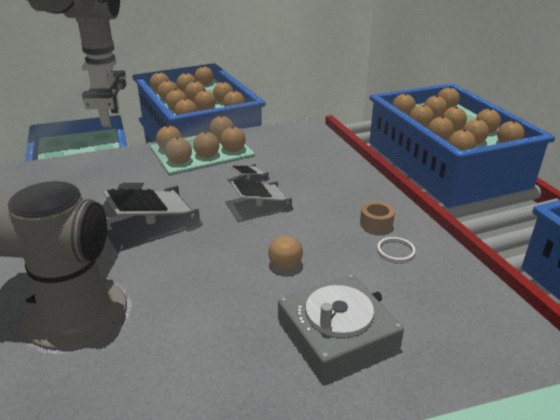

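The middle pedal at about (199,198) is 62x40 px, which matches 170x110 mm. The box is centred near (400,204), the peg top is near (418,223), and the pear is at (301,209). Next I'll zoom in on both and measure.

```bash
cat > h.py <<'E'
from cell import monitor, viewer, robot
import cv2,numpy as np
def ray(n,u,v,z):
    p=viewer.camera_params(n);R,t=p['R'],p['t'];c=-R.T@t
    d=R.T@np.linalg.solve(p['camera_matrix'],[u,v,1]); return (c+d*(z-c[2])/d[2])
def proj(n,X):
    p=viewer.camera_params(n);q=p['camera_matrix']@(p['R']@np.array(X)+p['t']);return q[:2]/q[2]
E
python3 - <<'E'
from h import *
im=cv2.imread("pics/top0.png")
a=cv2.resize(im[150:250,165:235],None,fx=5.5,fy=5.5,interpolation=cv2.INTER_CUBIC)
b=cv2.resize(im[150:250,350:445],None,fx=4.3,fy=4.3*550/430,interpolation=cv2.INTER_CUBIC)
b=cv2.resize(b,(408,550)); cv2.imwrite("pics/z.png",np.hstack([a,b])); print(a.shape,b.shape)
hsv=cv2.cvtColor(im,cv2.COLOR_BGR2HSV); g=cv2.cvtColor(im,cv2.COLOR_BGR2GRAY)
def comps(m,x0,x1,y0,y1,mn):
    mm=np.zeros_like(m); mm[y0:y1,x0:x1]=m[y0:y1,x0:x1]
    for c in cv2.findContours(mm,cv2.RETR_EXTERNAL,cv2.CHAIN_APPROX_NONE)[0]:
        if cv2.contourArea(c)>mn: print(cv2.contourArea(c),cv2.minAreaRect(c),cv2.boxPoints(cv2.minAreaRect(c)).round(1).tolist())
print('black');comps(((g<28)*255).astype(np.uint8),165,235,150,250,100)
print('bright');comps(((g>110)*255).astype(np.uint8),165,235,150,250,30)
print('dial');comps(((g>130)*255).astype(np.uint8),350,445,150,250,3)
print(g[200,345:460].tolist());print(g[150:255,395].tolist())
E
```

```text
(550, 385, 3) (550, 408, 3)
black
873.0 ((195.5, 203.5), (31.0, 31.0), 90.0) [[180.0, 188.0], [211.0, 188.0], [211.0, 219.0], [180.0, 219.0]]
172.5 ((216.54544067382812, 198.00103759765625), (5.9984517097473145, 48.14665985107422), 1.301952600479126) [[213.0, 222.0], [214.10000610351562, 173.89999389648438], [220.10000610351562, 174.0], [219.0, 222.10000610351562]]
bright
238.5 ((198.0, 179.0), (14.0, 34.0), 90.0) [[181.0, 172.0], [215.0, 172.0], [215.0, 186.0], [181.0, 186.0]]
dial
1806.5 ((400.5, 204.0), (52.0, 51.0), 90.0) [[375.0, 178.0], [426.0, 178.0], [426.0, 230.0], [375.0, 230.0]]
[85, 85, 84, 86, 87, 85, 84, 85, 86, 85, 87, 86, 87, 75, 47, 30, 33, 54, 74, 85, 90, 89, 87, 86, 87, 88, 89, 87, 74, 122, 166, 165, 163, 163, 163, 162, 162, 163, 163, 163, 163, 162, 163, 162, 163, 162, 161, 161, 164, 163, 126, 63, 46, 44, 47, 47, 47, 47, 44, 50, 84, 136, 159, 158, 155, 154, 155, 154, 155, 154, 155, 155, 155, 154, 155, 155, 155, 156, 156, 158, 159, 126, 76, 80, 81, 81, 83, 81, 73, 66, 78, 91, 90, 88, 89, 89, 87, 88, 88, 87, 85, 88, 88, 88, 89, 87, 90, 90, 90, 88, 85, 85, 87, 86, 84]
[91, 85, 87, 89, 88, 90, 89, 91, 90, 91, 90, 89, 91, 90, 90, 87, 88, 90, 89, 60, 72, 87, 87, 89, 88, 87, 86, 83, 103, 160, 157, 157, 161, 154, 154, 156, 157, 155, 153, 152, 157, 155, 158, 161, 157, 158, 155, 157, 162, 163, 126, 96, 58, 53, 57, 59, 69, 114, 124, 160, 160, 156, 155, 155, 158, 158, 154, 153, 155, 156, 154, 160, 164, 159, 154, 155, 156, 159, 159, 159, 87, 81, 84, 86, 129, 175, 163, 96, 85, 86, 73, 45, 83, 87, 86, 86, 85, 89, 90, 84, 81, 83, 85, 83, 85]
```

View pics/z.png

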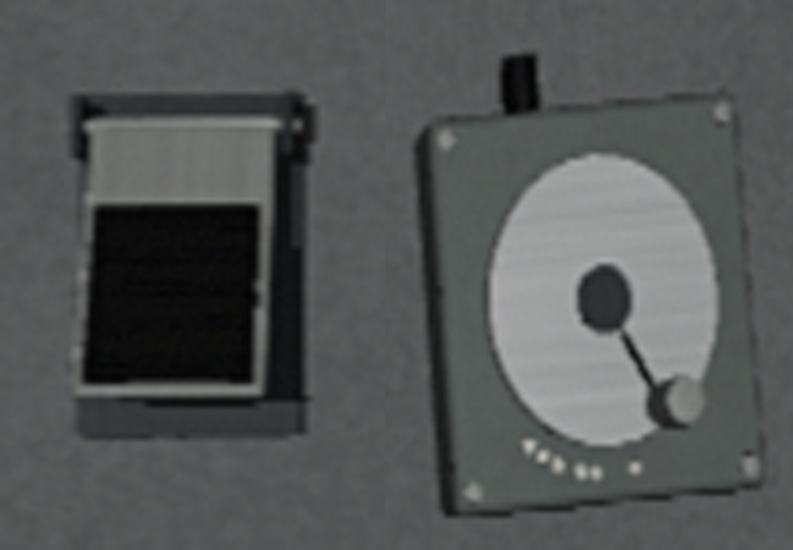

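Run:
```python
from h import *
L=lambda x,y:(165+(x+.5)/5.5-.5,150+(y+.5)/5.5-.5)
Rr=lambda x,y:(350+(x-385+.5)/4.295-.5,150+(y+.5)/5.5-.5)
P=[ray("top",*L(*c),z) for c,z in [((95,207),.051),((260,205),.051),((255,385),.077),((83,383),.077)]]
print(np.round(P,4)); 
print('far mid',(P[0]+P[1])/2,'near mid',(P[2]+P[3])/2)
for c in [(75,436),(306,433),(73,97)]: print('base',ray("top",*L(*c),.006))
print('cheeks',ray("top",*L(87,122),.038),ray("top",*L(297,122),.038))
S=np.array([ray("top",*Rr(*c),.06) for c in [(446,139),(722,112),(751,466),(472,491)]])
print(S.round(4)); C=S.mean(0); print('C',C)
e=[S[0]-S[3],S[1]-S[2]]; print('yaw x',[np.arctan2(v[1],v[0]) for v in e]); e=[S[0]-S[1],S[3]-S[2]];print('yaw y',[np.arctan2(-v[0],v[1]) for v in e])
D=ray("top",400.5,204,.075);print('dial',D, ray("top",*Rr(604,298),.079))
p=ray("top",*Rr(685,398),.125);v=p-C;print('peg',p,np.hypot(*v[:2]),np.degrees(np.arctan2(v[1],v[0])))
for n,c in[('pear',(301,209)),('ring',(322,108)),('tape',(277,99))]:print(n,ray("top",*c,.03))
print('side check pegtop',proj("side",p),'C75',proj("side",[C[0],C[1],.079]),'pear')
```

```text
[[0.5383 0.3059 0.051 ]
 [0.5407 0.2272 0.051 ]
 [0.4534 0.2232 0.077 ]
 [0.4528 0.3032 0.077 ]]
far mid [0.53949907 0.26650495 0.051     ] near mid [0.45307259 0.26323545 0.077     ]
base [0.43018695 0.32063489 0.006     ]
base [0.43381053 0.20739201 0.006     ]
base [0.5981322  0.32779569 0.006     ]
cheeks [0.58104247 0.31383032 0.038     ] [0.58302875 0.21232866 0.038     ]
[[ 0.579  -0.1707  0.06  ]
 [ 0.5953 -0.3393  0.06  ]
 [ 0.4271 -0.3556  0.06  ]
 [ 0.4121 -0.1871  0.06  ]]
C [ 0.50338797 -0.26317285  0.06      ]
yaw x [np.float64(0.0980900038045745), np.float64(0.09709402780696502)]
yaw y [np.float64(0.09628813718701067), np.float64(0.08844447148592584)]
dial [ 0.5029495  -0.26294878  0.075     ] [ 0.50318291 -0.26222751  0.079     ]
peg [ 0.45494969 -0.2972294   0.125     ] 0.05921246669031106 -144.88926202484274
pear [ 0.48850266 -0.00889218  0.03      ]
ring [ 0.76413503 -0.06161344  0.03      ]
tape [0.78659816 0.06084971 0.03      ]
side check pegtop [326.49398805 305.87412091] C75 [339.64576136 305.81388073] pear
```

```bash
cat >> h.py <<'E'
from scipy.spatial.transform import Rotation as Ro
def delta(cp,crpy,tp,yaw_deg):
    A=Ro.from_euler('xyz',crpy); T=Ro.from_euler('xyz',[np.pi,0,np.radians(yaw_deg)])
    return A.inv().apply(np.array(tp)-cp).round(4),np.degrees((A.inv()*T).as_rotvec()).round(2)
E
python3 - <<'E'
from h import *
print(delta([.168,.498,.227],[np.pi,0,2.8168],[.473,.264,.14],90))
E
```

```text
(array([-0.3637, -0.1244,  0.087 ]), array([ 0.  , -0.  , 71.39]))
```

Request:
{"op": "move_arm", "data": {
  "deltas": [
    {"x":-0.364,"y":-0.124,"z":0.087,"wz":71.4,"hand":0},
    {"x":-0.364,"y":-0.124,"z":0.087,"wz":71.4,"hand":0},
    {"x":-0.364,"y":-0.124,"z":0.087,"wz":71.4,"hand":0},
    {"x":-0.364,"y":-0.124,"z":0.087,"wz":71.4,"hand":0},
    {"x":-0.364,"y":-0.124,"z":0.087,"wz":71.4,"hand":0},
    {"x":-0.364,"y":-0.124,"z":0.087,"wz":71.4,"hand":0},
    {"x":-0.364,"y":-0.124,"z":0.087,"wz":71.4,"hand":0},
    {"x":-0.364,"y":-0.124,"z":0.087,"wz":71.4,"hand":0}
  ],
  "grip_force": 20
}}

```text
schema error: expected keys x, y, z, wx, wy, wz, hand
```

Request:
{"op": "move_arm", "data": {
  "deltas": [
    {"x":0,"hand":0},
    {"x":0,"hand":0}
  ]
}}

```text
schema error: expected keys x, y, z, wx, wy, wz, hand
```

Request:
{"op": "move_arm", "data": {
  "deltas": [
    {"x":-0.364,"y":-0.124,"z":0.087,"wx":0,"wy":0,"wz":71.4,"hand":0},
    {"x":-0.364,"y":-0.124,"z":0.087,"wx":0,"wy":0,"wz":71.4,"hand":0},
    {"x":-0.364,"y":-0.124,"z":0.087,"wx":0,"wy":0,"wz":71.4,"hand":0},
    {"x":-0.364,"y":-0.124,"z":0.087,"wx":0,"wy":0,"wz":71.4,"hand":0},
    {"x":-0.364,"y":-0.124,"z":0.087,"wx":0,"wy":0,"wz":71.4,"hand":0},
    {"x":-0.364,"y":-0.124,"z":0.087,"wx":0,"wy":0,"wz":71.4,"hand":0},
    {"x":-0.364,"y":-0.124,"z":0.087,"wx":0,"wy":0,"wz":71.4,"hand":0},
    {"x":-0.364,"y":-0.124,"z":0.087,"wx":0,"wy":0,"wz":71.4,"hand":0}
  ],
  "grip_force": 20
}}

```text
time: 1.1
tool_pos: [0.4734, 0.2627, 0.1388]
tool_rot: [-3.14, 0.001, 1.569]
contact_force: [0.7, 0.4, 0.2]
opening: 0.0165
```

Request:
{"op": "move_arm", "data": {
  "deltas": [
    {"x":0,"y":0,"z":0,"wx":0,"wy":0,"wz":0,"hand":0},
    {"x":0,"y":0,"z":0,"wx":0,"wy":0,"wz":0,"hand":0}
  ]
}}

```text
time: 1.35
tool_pos: [0.4721, 0.2649, 0.1401]
tool_rot: [3.141, -0.0, 1.574]
contact_force: [-0.1, 0.5, 1.1]
opening: 0.0007
```

Request:
{"op": "move_arm", "data": {
  "deltas": [
    {"x":0,"y":0,"z":0.035,"wx":0,"wy":0,"wz":0,"hand":0},
    {"x":0,"y":0,"z":0.06,"wx":0,"wy":0,"wz":0,"hand":0},
    {"x":0,"y":0,"z":0.07,"wx":0,"wy":0,"wz":0,"hand":0},
    {"x":0,"y":0,"z":0.078,"wx":0,"wy":0,"wz":0,"hand":0},
    {"x":0,"y":0,"z":0.086,"wx":0,"wy":0,"wz":0,"hand":0},
    {"x":0,"y":0,"z":0.094,"wx":0,"wy":0,"wz":0,"hand":0},
    {"x":0,"y":0,"z":0.099,"wx":0,"wy":0,"wz":0,"hand":0},
    {"x":0,"y":0,"z":0.099,"wx":0,"wy":0,"wz":0,"hand":0}
  ]
}}

```text
time: 2.35
tool_pos: [0.4715, 0.2647, 0.0419]
tool_rot: [-3.14, -0.0, 1.572]
contact_force: [-7.4, 1.3, 10.5]
opening: 0.0002
```

Request:
{"op": "move_arm", "data": {
  "deltas": [
    {"x":0,"y":0,"z":0.002,"wx":0,"wy":0,"wz":0,"hand":0},
    {"x":0,"y":0,"z":0.004,"wx":0,"wy":0,"wz":0,"hand":0},
    {"x":0,"y":0,"z":0.004,"wx":0,"wy":0,"wz":0,"hand":0}
  ]
}}

```text
time: 2.72
tool_pos: [0.4713, 0.2647, 0.0382]
tool_rot: [-3.14, -0.0, 1.572]
contact_force: [-7.7, 0.0, 11.1]
opening: 0.0003
```

Request:
{"op": "move_arm", "data": {
  "deltas": [
    {"x":0,"y":0,"z":0.002,"wx":0,"wy":0,"wz":0,"hand":0},
    {"x":0,"y":0,"z":0.002,"wx":0,"wy":0,"wz":0,"hand":0},
    {"x":0,"y":0,"z":0.002,"wx":0,"wy":0,"wz":0,"hand":0}
  ]
}}

```text
time: 3.1
tool_pos: [0.4714, 0.2648, 0.0378]
tool_rot: [-3.141, -0.001, 1.572]
contact_force: [-11.9, -1.3, 24.7]
opening: 0.0005
```

The force jumped from 11 N to 25 N with no further travel, so the pedal is on its stop. I'll lift off and go over to the dial.

Request:
{"op": "move_arm", "data": {
  "deltas": [
    {"x":0,"y":0,"z":0.002,"wx":0,"wy":0,"wz":0,"hand":0},
    {"x":0,"y":0,"z":-0.02,"wx":0,"wy":0,"wz":0,"hand":0},
    {"x":0,"y":0,"z":-0.05,"wx":0,"wy":0,"wz":0,"hand":0},
    {"x":0,"y":0,"z":-0.1,"wx":0,"wy":0,"wz":0,"hand":0},
    {"x":0,"y":0,"z":-0.155,"wx":0,"wy":0,"wz":0,"hand":0},
    {"x":0,"y":0,"z":-0.155,"wx":0,"wy":0,"wz":0,"hand":0},
    {"x":0,"y":0,"z":-0.155,"wx":0,"wy":0,"wz":0,"hand":0}
  ]
}}

```text
time: 3.98
tool_pos: [0.4725, 0.2641, 0.1899]
tool_rot: [3.141, -0.0, 1.572]
contact_force: [-0.2, 0.3, -0.7]
opening: 0.0003
```

Run:
```python
from h import *
s=monitor.observe(); print(s['tool_pos'],s['tool_rot'],s['qpos'],s['contact_force'])
im=viewer.read_camera("side");cv2.imwrite("pics/s1.png",cv2.resize(im[130:260,100:340,::-1],None,fx=3,fy=3))
print(delta([.473,.264,.190],[np.pi,0,np.radians(90)],[.4549,-.2972,.19],35))
```

```text
[0.47251591 0.26413335 0.18987332] [ 3.14112092e+00 -2.26301147e-04  1.57151682e+00] [3.68090259e-01 4.03192349e-01 1.53740434e+00 4.48110515e-05
 1.20047443e+00 3.67353610e-01] [-0.18617332  0.26045867 -0.65049618]
(array([-0.5612, -0.0181, -0.    ]), array([ 0., -0., 55.]))
```

View pics/s1.png

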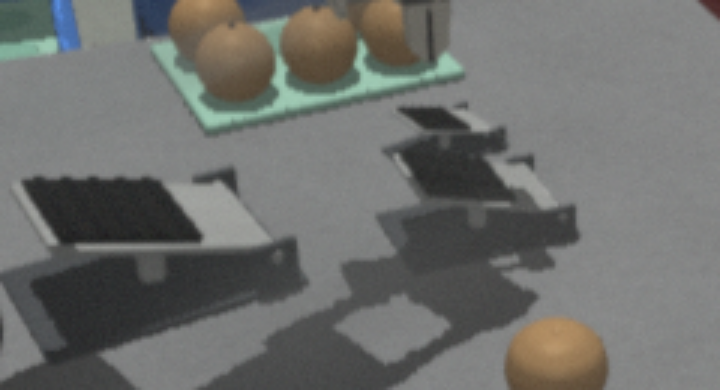

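The middle pedal's tread, at crop position (455,175), has sprung back up. Next I'll move to above the peg with the hand part open.

Request:
{"op": "move_arm", "data": {
  "deltas": [
    {"x":-0.561,"y":-0.018,"z":0,"wx":0,"wy":0,"wz":55,"hand":0.6},
    {"x":-0.561,"y":-0.018,"z":0,"wx":0,"wy":0,"wz":55,"hand":0.6},
    {"x":-0.561,"y":-0.018,"z":0,"wx":0,"wy":0,"wz":55,"hand":0.6},
    {"x":-0.561,"y":-0.018,"z":0,"wx":0,"wy":0,"wz":55,"hand":0.6},
    {"x":-0.561,"y":-0.018,"z":0,"wx":0,"wy":0,"wz":55,"hand":0.6},
    {"x":-0.561,"y":-0.018,"z":0,"wx":0,"wy":0,"wz":55,"hand":0.6},
    {"x":-0.561,"y":-0.018,"z":0,"wx":0,"wy":0,"wz":55,"hand":0.6},
    {"x":-0.561,"y":-0.018,"z":0,"wx":0,"wy":0,"wz":55,"hand":0.6}
  ]
}}

```text
time: 5.03
tool_pos: [0.4559, -0.2374, 0.1882]
tool_rot: [-3.139, 0.001, 0.611]
contact_force: [1.3, -0.2, 0.3]
opening: 0.0557
```

Request:
{"op": "move_arm", "data": {
  "deltas": [
    {"x":-0.561,"y":-0.018,"z":0,"wx":0,"wy":0,"wz":0,"hand":0.6}
  ]
}}

```text
time: 5.15
tool_pos: [0.4046, -0.2729, 0.1876]
tool_rot: [-3.14, 0.0, 0.611]
contact_force: [-0.3, -0.6, -0.6]
opening: 0.055
```

The second call was a slip: it moved the tool about 60 mm along its x axis, at a safe height. I'll let it settle and then correct.

Request:
{"op": "move_arm", "data": {
  "deltas": [
    {"x":0,"y":0,"z":0,"wx":0,"wy":0,"wz":0,"hand":0.6},
    {"x":0,"y":0,"z":0,"wx":0,"wy":0,"wz":0,"hand":0.6}
  ]
}}

```text
time: 5.4
tool_pos: [0.4043, -0.2696, 0.1888]
tool_rot: [-3.14, -0.0, 0.61]
contact_force: [-0.1, 0.5, 0.6]
opening: 0.055
```

Run:
```python
from h import *
s=monitor.observe(); print(s['tool_pos'],s['tool_rot'])
print(delta(s['tool_pos'],s['tool_rot'],[.4549,-.2972,.16],35))
```

```text
[ 0.40430205 -0.26962932  0.18881987] [-3.13971820e+00 -1.38924887e-04  6.09923768e-01]
(array([0.0257, 0.0516, 0.0287]), array([-0.11, -0.01, -0.05]))
```

Request:
{"op": "move_arm", "data": {
  "deltas": [
    {"x":0.026,"y":0.052,"z":0.028,"wx":0,"wy":0,"wz":0,"hand":0.6},
    {"x":0.026,"y":0.052,"z":0.028,"wx":0,"wy":0,"wz":0,"hand":0.6},
    {"x":0.026,"y":0.052,"z":0.028,"wx":0,"wy":0,"wz":0,"hand":0.6},
    {"x":0.026,"y":0.052,"z":0.028,"wx":0,"wy":0,"wz":0,"hand":0.6}
  ]
}}

```text
time: 5.9
tool_pos: [0.4557, -0.2969, 0.1626]
tool_rot: [3.14, -0.0, 0.612]
contact_force: [1.0, -0.7, -0.8]
opening: 0.0556
```

Run:
```python
from h import *
s=monitor.observe(); print(s['tool_pos'],s['tool_rot'])
im=viewer.read_camera("side");cv2.imwrite("pics/s2.png",cv2.resize(im[210:390,250:430,::-1],None,fx=3.3,fy=3.3))
```

```text
[ 0.45571163 -0.29686962  0.16264268] [ 3.14047127e+00 -3.81094121e-04  6.11965533e-01]
```

View pics/s2.png

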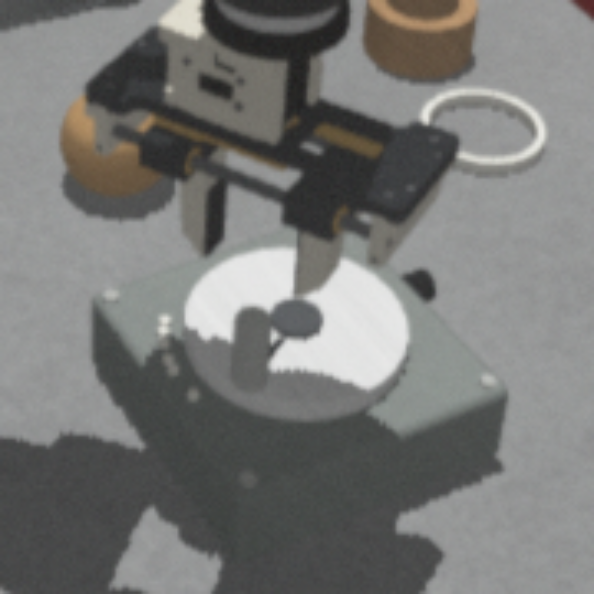

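The fingers straddle the peg: tips at crop (210,245) and (305,290), peg top at (253,315). I'll go down and close on it.

Request:
{"op": "move_arm", "data": {
  "deltas": [
    {"x":0,"y":0,"z":0.025,"wx":0,"wy":0,"wz":0,"hand":0.6},
    {"x":0,"y":0,"z":0.05,"wx":0,"wy":0,"wz":0,"hand":0.6},
    {"x":0,"y":0,"z":0.07,"wx":0,"wy":0,"wz":0,"hand":0.6},
    {"x":0,"y":0,"z":0.07,"wx":0,"wy":0,"wz":0,"hand":0.6},
    {"x":0,"y":0,"z":0.07,"wx":0,"wy":0,"wz":0,"hand":0.1},
    {"x":0,"y":0,"z":0.07,"wx":0,"wy":0,"wz":0,"hand":0.1},
    {"x":0,"y":0,"z":0.07,"wx":0,"wy":0,"wz":0,"hand":0.1},
    {"x":0,"y":0,"z":0.07,"wx":0,"wy":0,"wz":0,"hand":0.1}
  ],
  "grip_force": 25
}}

```text
time: 6.95
tool_pos: [0.4555, -0.2975, 0.0921]
tool_rot: [-3.141, -0.0, 0.611]
contact_force: [0.2, 0.6, 4.9]
opening: 0.0213
```

Run:
```python
from h import *
s=monitor.observe(); print(s['tool_pos'],s['tool_rot'],s['contact_force'],s['opening'],s['time'])
C=np.array([.5032,-.2629]);p0=s['tool_pos'];v=p0[:2]-C
print(np.hypot(*v),np.degrees(np.arctan2(v[1],v[0])))
# arc deltas from commanded start, peg radius .06, from bearing 215.2 to 155.2, 8 deg steps
a0=215.2;st=C+.06*np.array([np.cos(np.radians(a0)),np.sin(np.radians(a0))])
for d in [7.5,15,22.5,30,37.5,45,52.5,60]:
    a=np.radians(a0-d);q=C+.06*np.array([np.cos(a),np.sin(a)])
    print(d,delta(np.array([*st,.09]),[np.pi,0,np.radians(35)],[*q,.09],35-d))
```

```text
[ 0.45552247 -0.29752829  0.09206297] [-3.14134180e+00 -1.75553108e-04  6.10629408e-01] [0.17304265 0.63848471 4.93629319] 0.021322896177895918 6.95
0.05892593064795942 -144.00901707077833
7.5 (array([ 0.0005, -0.0078, -0.    ]), array([-0. , -0. ,  7.5]))
15 (array([ 0.002 , -0.0155, -0.    ]), array([ 0., -0., 15.]))
22.5 (array([ 0.0045, -0.023 , -0.    ]), array([-0. , -0. , 22.5]))
30 (array([ 0.0079, -0.03  , -0.    ]), array([-0., -0., 30.]))
37.5 (array([ 0.0123, -0.0366, -0.    ]), array([ 0. , -0. , 37.5]))
45 (array([ 0.0174, -0.0425, -0.    ]), array([ 0., -0., 45.]))
52.5 (array([ 0.0233, -0.0477, -0.    ]), array([ 0. , -0. , 52.5]))
60 (array([ 0.0298, -0.0521, -0.    ]), array([ 0., -0., 60.]))
```

Opening is 21 mm, so the peg is gripped. I'll turn it along the arc in two 30 degree calls.

Request:
{"op": "move_arm", "data": {
  "deltas": [
    {"x":0.0001,"y":-0.0039,"z":0,"wx":0,"wy":0,"wz":3.75,"hand":0.1},
    {"x":0.0005,"y":-0.0078,"z":0,"wx":0,"wy":0,"wz":7.5,"hand":0.1},
    {"x":0.0012,"y":-0.0117,"z":0,"wx":0,"wy":0,"wz":11.25,"hand":0.1},
    {"x":0.002,"y":-0.0155,"z":0,"wx":0,"wy":0,"wz":15,"hand":0.1},
    {"x":0.0032,"y":-0.0193,"z":0,"wx":0,"wy":0,"wz":18.75,"hand":0.1},
    {"x":0.0046,"y":-0.023,"z":0,"wx":0,"wy":0,"wz":22.5,"hand":0.1},
    {"x":0.0062,"y":-0.0267,"z":0,"wx":0,"wy":0,"wz":26.25,"hand":0.1},
    {"x":0.008,"y":-0.03,"z":0,"wx":0,"wy":0,"wz":30,"hand":0.1}
  ]
}}

```text
time: 7.95
tool_pos: [0.4449, -0.2697, 0.0921]
tool_rot: [3.139, -0.0, 0.085]
contact_force: [-1.2, -3.6, 1.4]
opening: 0.0216
```

Request:
{"op": "move_arm", "data": {
  "deltas": [
    {"x":0.0001,"y":-0.0039,"z":0,"wx":0,"wy":0,"wz":3.75,"hand":0.1},
    {"x":0.0005,"y":-0.0078,"z":0,"wx":0,"wy":0,"wz":7.5,"hand":0.1},
    {"x":0.0012,"y":-0.0117,"z":0,"wx":0,"wy":0,"wz":11.25,"hand":0.1},
    {"x":0.002,"y":-0.0155,"z":0,"wx":0,"wy":0,"wz":15,"hand":0.1},
    {"x":0.0032,"y":-0.0193,"z":0,"wx":0,"wy":0,"wz":18.75,"hand":0.1},
    {"x":0.0046,"y":-0.023,"z":0,"wx":0,"wy":0,"wz":22.5,"hand":0.1},
    {"x":0.0062,"y":-0.0267,"z":0,"wx":0,"wy":0,"wz":26.25,"hand":0.1},
    {"x":0.008,"y":-0.03,"z":0,"wx":0,"wy":0,"wz":30,"hand":0.1}
  ]
}}

```text
time: 8.95
tool_pos: [0.4498, -0.2391, 0.0921]
tool_rot: [3.14, -0.0, -0.438]
contact_force: [-3.9, -5.4, 2.7]
opening: 0.0214
```

Request:
{"op": "move_arm", "data": {
  "deltas": [
    {"x":0,"y":0,"z":0,"wx":0,"wy":0,"wz":0,"hand":0.1},
    {"x":0,"y":0,"z":0,"wx":0,"wy":0,"wz":0,"hand":0.1},
    {"x":0,"y":0,"z":0,"wx":0,"wy":0,"wz":0,"hand":0.1},
    {"x":0,"y":0,"z":0,"wx":0,"wy":0,"wz":0,"hand":0.1},
    {"x":0,"y":0,"z":0,"wx":0,"wy":0,"wz":0,"hand":0.1},
    {"x":0,"y":0,"z":0,"wx":0,"wy":0,"wz":0,"hand":0.1}
  ]
}}

```text
time: 9.7
tool_pos: [0.4497, -0.2392, 0.0921]
tool_rot: [3.139, -0.0, -0.436]
contact_force: [-4.7, -5.5, 3.1]
opening: 0.0219
```

Run:
```python
from h import *
for n in("side","top"):
    im=viewer.read_camera(n)
    c=im[210:390,250:430] if n=="side" else im[130:260,340:470]
    cv2.imwrite(f"pics/{n}3.png",cv2.resize(c[:,:,::-1],(400,400),interpolation=cv2.INTER_CUBIC))
cv2.imwrite("pics/f3.png",np.hstack([cv2.imread("pics/side3.png"),cv2.imread("pics/top3.png")]))
s=monitor.observe(); print(s['tool_pos'],s['tool_rot'],s['contact_force'],s['torque'],s['opening'],s['time'])
v=s['tool_pos'][:2]-[.5032,-.2629];b=np.degrees(np.arctan2(v[1],v[0]));print(np.hypot(*v),b,'dial from rest bearing 215.3:',np.radians(215.3-b))
```

```text
[ 0.4496972  -0.23923261  0.09208095] [ 3.13949298e+00 -7.51971377e-05 -4.36260891e-01] [-4.87370232 -4.5907663   2.15694966] [-0.7698797   0.89131896  0.1124192 ] 0.0215938460819057 9.8
0.05850379884340255 156.13741560837335 dial from rest bearing 215.3: 1.0325818916228917
```

View pics/f3.png

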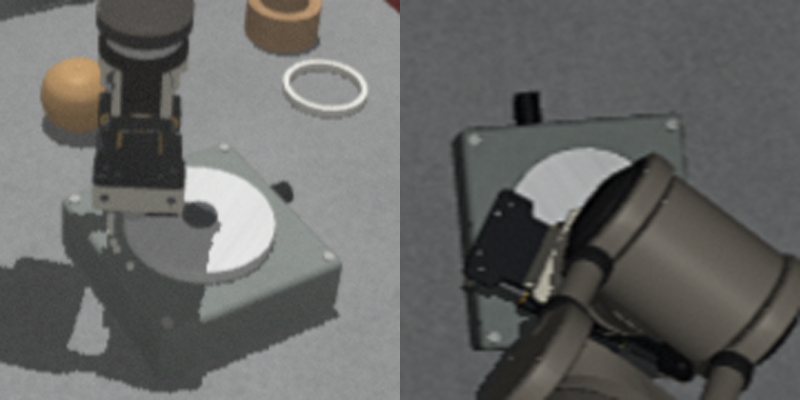

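The peg is still between the fingers (opening 21.6 mm). Its bearing is 156 deg, so the dial is at about 1.03 rad, and the force of about 7 N fits click 3. The pear and ring haven't moved. Handing in.

Run:
```python
from h import *
print(robot.hand_in())
```

```text
the job is handed in; nothing more can be done
None
```

I pressed the middle-sized pedal to its stop and let it spring up, then turned the dial to the third click. I handed in at about 9.8 s with the fingers still gripping the peg. No verdict was reported.

- **Pedal:** the force rose from 11 N to 25 N with the tool at z = 38 mm, so the tread was on its stop. A side picture afterwards showed it back up.
- **Dial:** the peg's bearing puts the dial at about 1.03 rad, inside the 0.92 to 1.18 window, and it held steady for 0.75 s. The opening was 21.6 mm on the 22 mm peg. The sideways force was about 6.7 N, or about 0.4 N m against the stated 0.45.
- **Bystanders:** the pear, ring and tape roll showed no shift in the last side picture. I judged this by eye and did not measure it. The gripper and arm hid the peg in both last pictures, so the dial angle comes from the tool pose.
- **Mistake on the way:** one mistaken row moved the tool about 60 mm to the side at a height of 0.19 m. It touched nothing, and I corrected it before going down on the peg.

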